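# Feel out the binding bearing and reject it

### The arm

A 6-joint arm with a two-finger parallel gripper is mounted at the origin on a cart in front of the work surface, level with it; the furniture and walls round the work are solid. World frame = base frame: x ahead of the robot, y to its left, z up, the work surface at z = 0. Lengths are in mm, angles in rad, forces in N, time in s.
With the tool pointing down it reaches from about 325 to 750 mm from the base axis. Payload 7.6 kg.
Tool frame: the origin (TCP) lies midway between the tips of the shut fingers; the grasp point (between the pads) lies 19 mm behind it; z points along the fingers, y is the line along which they close (so a half turn about z gives the same grasp; the last joint's range is limited). The gripper opens to 85 mm and grips with 20 to 120 N. Pads are 22 mm wide; open, the fingers measure 114 mm over their backs; the gripper's body (76 mm by 85 mm) begins 54 mm behind the grasp point. The pads swing forward as they close: fully open they stand 13 mm farther back than shut.
Start: joints at [1.198, 0.052, 1.401, -0, 1.689, -0.07], TCP at [156.535, 501.141, 231.323] pointing down, gripper open.
Joint ranges: [-2.9, 2.9], [-0.91, 2.17], [0.12, 2.37], [-1.06, 4.2], [0.26, 2.73], [-2.93, 2.93]. Speed limits (rad/s): [2.57, 2.57, 3.01, 3.14, 3.14, 3.14].

### API

Orientations are given as a rotation vector (axis times angle).
In Python, from cell import r gives the robot as it stands.
- The arm moves only by the shell command python3 -m pendant 'ROWS' [OPENING] [FORCE]. ROWS is JSON, a list of rows, each a list of 2 entries, a list of its own where there are three numbers: the shift along the tool's x, y, z in m, then the turn, a rotation vector about the tool's x, y, z in degrees. In form: [[[tx, ty, tz], [ax, ay, az]], ...]. A call has 1 to 8 rows; each row shifts and turns the commanded pose from where the row before left it, along the tool's axes as they then stand; what a row does not reach is not made up. A row lasts 1/10 s, in which the tool goes at most 50 mm and 8.59 degrees, less where a joint would pass 70% of its speed; a pose out of reach is approached as far as the arm can. A call with a gripper value outside its range is refused whole. OPENING is the closure, from 0 (fully open) to 1 (shut), set as the call begins (- or left out, the last holds). The fingers move at their own pace and stop on an object; FORCE is the grip in N (left out, the last holds). Time passes only in rows, so rows that do not move let the fingers close. It gives the time, the measured TCP pose, the force, the opening and the grip force at its end, in the units of the state.
- r.state(): the state, without advancing time (a new reading comes with each control period).
- r.get_image(name): name is "scene" or "top" or "wrist"; returns the picture (384x512x3 uint8, red, green, blue); there is no depth.
- r.calibration(name): a dict with "fx", "fy", "cx", "cy" (pixels), "k1" (the pictures are not rectified: a ray, as slopes to the right and down, at radius r is drawn at 1 + k1 r^2 times it, then the intrinsics apply), "rvec" (rotation vector, rad) and "tvec" (3), from world to camera coordinates, as OpenCV has them; the wrist camera has in their place "T_tool_cam" (4x4, takes a point from camera to tool coordinates, whose origin is the TCP and whose axes are the flange's). Camera axes: x right, y down, z forward; pixel columns grow to the right and rows downward; lengths in mm; the calibration is good to about 2 mm. A picture is of the moment at which its call begins: read the wrist's pose just before it. calibration takes no time and is no camera call.
- r.sign_off(): hands the job in; it is judged then, once.
The state is a dict: "time_s": time; "joint_pos": joint angles; "joint_vel": joint speeds; "joint_torque": joint torques, N m; "ee_pos": TCP position; "tcp_rot": TCP orientation; "wrist_force": force on the tool from outside, world axes, zero at the start; "torque": the same for the moment, N m; "width": finger opening in mm; "finger_force": force on a finger pad.
Only numpy, scipy, OpenCV 4.12 (cv2) and the standard library are available. Lean on these libraries where they do the work, as an engineer would, in place of code of your own. Each camera call takes 0.05 s, during which the arm holds its last target. There are 200 camera calls.

### The job

Three look-alike bearing units sit in the rack and one of them binds: try each by pushing its crank pin round some 15 to 25 degrees with the shut fingers, feeling how hard it pushes back, leave it turned, and never push on a crank with more than 15 N. Only then lift the one that binds out by its barrel and set it gently into the empty reject nest, upright and fully down on the pocket floor. Leave the two sound units seated in the rack, don't disturb the things lying about, and let go of everything.

Things in the scene. Friction and masses are not known exactly. Their poses are not given: they have to be found in the camera images.
- rack: fixed grey bar with three equal square pockets in a row along its y axis, 329 x 91 mm in plan (y by x), standing on the table; origin on the table at the middle of the bar, under the middle pocket. Pocket centres at y = -115, 0, +115 mm; each pocket is 75 mm square, its floor 8 mm and its wall tops 22 mm above the table. Each pocket holds one bearing unit at the start.
- reject_nest: fixed single pocket of the same make, 91 x 99 mm in plan (x by y), empty at the start; origin on the table under its centre; pocket 75 mm square along its x and y axes, floor 8 mm and wall tops 22 mm above the table.
- reject_floor (a point): centre of the reject nest's pocket floor, 8 mm above the table; axes as reject_nest.
- barrel_1 (a point): bearing unit 1 (0.6 kg): square flange 72 x 72 x 14 mm, on it a fixed round barrel, 40 mm across, 14 to 36 mm above the underside, on top the turning hub with its crank. Point: barrel centre, 25 mm above the middle of the underside; axes nearly as the rack's. Grip it here, fingers on the +y and -y sides, clear of the crank. The units look alike; number and pocket tell nothing of which binds.
- hub_1 (a joint): angle of bearing unit 1's hub (rad), positive anticlockwise from above; near 0 at the start (within 0.06), where the crank arm points along the unit's +x (away from the robot). It stays where it is left, or nearly. A sound hub turns without end at 0.01 to 0.03 N m; the binding one takes about 0.10 N m to start, 0.02 N m more for each further 0.1 rad, either way, and comes to a dead stop at 0.8 rad.
- pin_1 (a point): upright crank pin on hub_1, 12 mm thick, 40 mm from the hub's axis; this point is on the pin's axis 52 mm above the unit's underside; the pin stands free up to 61 mm, the crank arm (12 mm wide) reaches from 39 to 45 mm, below it at this radius is open space down to the flange, whose top is at 14 mm.
- barrel_2 (a point): bearing unit 2 (0.6 kg): square flange 72 x 72 x 14 mm, on it a fixed round barrel, 40 mm across, 14 to 36 mm above the underside, on top the turning hub with its crank. Point: barrel centre, 25 mm above the middle of the underside; axes nearly as the rack's. Grip it here, fingers on the +y and -y sides, clear of the crank. The units look alike; number and pocket tell nothing of which binds.
- hub_2 (a joint): angle of bearing unit 2's hub (rad), positive anticlockwise from above; near 0 at the start (within 0.06), where the crank arm points along the unit's +x (away from the robot). It stays where it is left, or nearly. A sound hub turns without end at 0.01 to 0.03 N m; the binding one takes about 0.10 N m to start, 0.02 N m more for each further 0.1 rad, either way, and comes to a dead stop at 0.8 rad.
- pin_2 (a point): upright crank pin on hub_2, 12 mm thick, 40 mm from the hub's axis; this point is on the pin's axis 52 mm above the unit's underside; the pin stands free up to 61 mm, the crank arm (12 mm wide) reaches from 39 to 45 mm, below it at this radius is open space down to the flange, whose top is at 14 mm.
- barrel_3 (a point): bearing unit 3 (0.6 kg): square flange 72 x 72 x 14 mm, on it a fixed round barrel, 40 mm across, 14 to 36 mm above the underside, on top the turning hub with its crank. Point: barrel centre, 25 mm above the middle of the underside; axes nearly as the rack's. Grip it here, fingers on the +y and -y sides, clear of the crank. The units look alike; number and pocket tell nothing of which binds.
- hub_3 (a joint): angle of bearing unit 3's hub (rad), positive anticlockwise from above; near 0 at the start (within 0.06), where the crank arm points along the unit's +x (away from the robot). It stays where it is left, or nearly. A sound hub turns without end at 0.01 to 0.03 N m; the binding one takes about 0.10 N m to start, 0.02 N m more for each further 0.1 rad, either way, and comes to a dead stop at 0.8 rad.
- pin_3 (a point): upright crank pin on hub_3, 12 mm thick, 40 mm from the hub's axis; this point is on the pin's axis 52 mm above the unit's underside; the pin stands free up to 61 mm, the crank arm (12 mm wide) reaches from 39 to 45 mm, below it at this radius is open space down to the flange, whose top is at 14 mm.
- brush: cleaning brush, 14 x 141 x 11 mm, long along its y, lying behind the reject nest; origin at its underside; a bystander
- bracket: small sheet bracket, 22 x 70 x 12 mm, lying left of the reject nest; origin at its underside; a bystander
- screwdriver: precision screwdriver, 16 x 156 x 16 mm, lying right of the reject nest; origin at its underside; a bystander
- fan: flat black cooling fan, 65 x 96 x 11 mm, to the right; origin at its underside; a bystander
- tape: roll of tape, 77 mm across, 20 mm high, to the left; origin at its underside; a bystander
There are look-alikes about, which are no part of the job. What is shaped like the part that bears barrel_2 but green is not meant. Leave any purple look-alike of the reject_nest alone.

How it is judged (in metres and radians):
On the way, in this order (a step that is already met when the one before it is completed fails the run):
1. all three hubs have been turned at least 0.17 rad from zero while their units stand in the rack ((value of joint hub_1 above 0.17 rad or value of joint hub_1 below -0.17 rad) and (value of joint hub_2 above 0.17 rad or value of joint hub_2 below -0.17 rad) and (value of joint hub_3 above 0.17 rad or value of joint hub_3 below -0.17 rad) and z of each of binding_unit, sound_unit_a, sound_unit_b in the frame of rack below 0.011 m and x of binding_unit in the frame of rack between -0.006 and 0.006 m and angle between each of binding_unit, sound_unit_a, sound_unit_b's own z axis and vertical below 0.05 rad and x of sound_unit_a in the frame of rack between -0.006 and 0.006 m and x of sound_unit_b in the frame of rack between -0.006 and 0.006 m), for 0.1 s.
2. the binding unit is lifted clear of the rack (z of binding_unit in the frame of rack above 0.03 m), for 0.1 s.
At the end, for the whole second after the job is handed in: The unit that binds stands in the reject nest: within 5 mm of its centre, underside within 2.5 mm of the pocket floor, upright within 0.04 rad, at rest; the two sound units still sit in their rack pockets (less than 3 mm off the floor and 6 mm off the row, upright within 0.05 rad) (horizontal distance between binding_unit and reject_floor below 0.005 m and z of binding_unit in the frame of reject_floor between -0.0025 and 0.0025 m and angle between binding_unit's own z axis and vertical below 0.04 rad and linear speed of binding_unit below 0.02 m/s and z of each of sound_unit_a, sound_unit_b in the frame of rack below 0.011 m and x of sound_unit_a in the frame of rack between -0.006 and 0.006 m and angle between each of sound_unit_a, sound_unit_b's own z axis and vertical below 0.05 rad and x of sound_unit_b in the frame of rack between -0.006 and 0.006 m); the robot touches nothing.
It fails at once if a crank or hub is pushed with more than 15 N (contact force between any of hub_1, hub_2, hub_3 and anything else above 15 N).
It fails at once if a sound unit is taken out of the rack (z of any of sound_unit_a, sound_unit_b in the frame of rack above 0.02 m).
It fails at once if the rejected unit is dropped or rammed into the reject nest (over 60 N) (contact force between binding_unit and reject_nest above 60 N).
It fails at once if a bystander is pushed more than 25 mm (distance of any of brush, bracket, screwdriver, fan, tape from where it was at the start of the episode above 0.025 m).
It also fails if it takes over 69 s, if anything falls off the work surface, if the arm or the gripper's body presses on something with over 40 N, if the wrist force passes 120 N, or if a joint passes its speed limit or range.

## Working session

There is one attempt and no reset: what is moved stays moved. The work goes in short steps, Python scripts to look and compute and a shell command to move; the robot and the scene stay as the last step left them, time stands still between calls to the robot, and variables do not carry over. Pictures are saved under pics/ and viewed, at most 10 in all, crops included, and the job is handed in when it is done.

```bash
mkdir -p pics; ls
python3 - <<'E'
from cell import r
import cv2,numpy as np
s=r.state();print(s)
for n in("top","scene"):
    im=r.get_image(n);cv2.imwrite(f"pics/{n}0.png",im[:,:,::-1]);print(n,r.calibration(n))
print(r.calibration("wrist"))
E
```

```text
pics
{'time_s': 0.0, 'joint_pos': array([ 1.19767663e+00,  5.28300722e-02,  1.40177046e+00, -7.66898426e-06,
        1.68862438e+00, -7.02851602e-02]), 'joint_vel': array([ 0.00142537, -0.00142687,  0.00036438,  0.00033926, -0.00106777,
        0.0005095 ]), 'joint_torque': array([-1.16066243e-03, -3.81674266e+01, -3.60184836e+01, -1.95265548e-04,
        6.11463154e-03,  1.82034279e-05]), 'ee_pos': array([156.42405242, 500.81747773, 230.45285692]), 'tcp_rot': array([-4.73823967e-01, -3.10529880e+00,  2.50354271e-03]), 'wrist_force': array([-0.21758007, -0.10274235,  0.86102989]), 'torque': array([-0.0021002 , -0.02336899, -0.09912389]), 'finger_force': 0.0, 'width': 85.49357489205426}
top {'fx': 486.1817056461274, 'fy': 486.1817056461274, 'cx': 245.75988211782263, 'cy': 201.50350790293916, 'k1': -0.041091701321634234, 'rvec': array([ 1.99002636, -2.23839157,  0.22971413]), 'tvec': array([  42.72621028,  534.50411095, 1212.65902643])}
scene {'fx': 445.83567181155314, 'fy': 445.83567181155314, 'cx': 258.4574629394379, 'cy': 186.86889817196212, 'k1': -0.06785077200123688, 'rvec': array([ 1.99342859, -0.52631378,  0.30335374]), 'tvec': array([-469.73482884,  171.34682401, 1295.94093697])}
{'fx': 271.27006166668576, 'fy': 271.27006166668576, 'cx': 255.21781918137614, 'cy': 191.71690183793103, 'k1': -0.04962286064147858, 'T_tool_cam': array([[-1.40146144e-05, -9.45059627e-01, -3.26897998e-01,
         8.37876831e+01],
       [ 9.99999530e-01,  3.03499417e-04, -9.20286007e-04,
        -8.17421629e-01],
       [ 9.68938503e-04, -3.26897858e-01,  9.45059179e-01,
        -1.42337040e+02],
       [ 0.00000000e+00,  0.00000000e+00,  0.00000000e+00,
         1.00000000e+00]])}
```

View pics/top0.png

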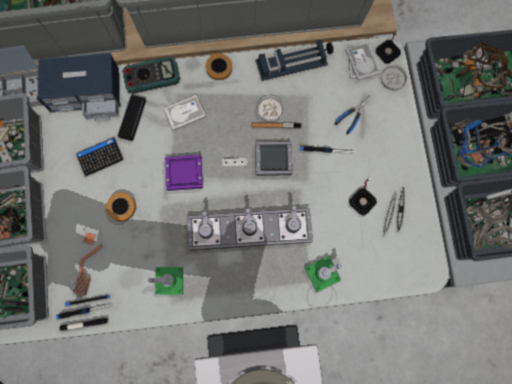

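View pics/scene0.png

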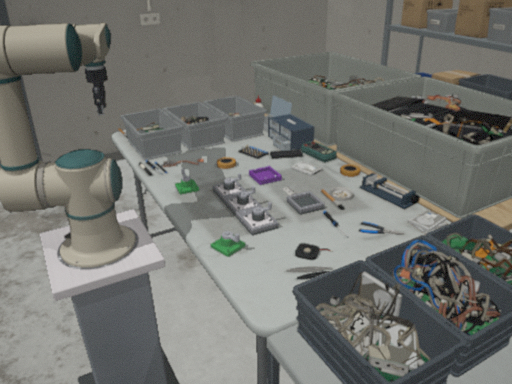

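The top view shows the grey rack at about (250,228), holding units at (206,231), (250,228) and (293,224). The grey nest is at (274,157). The purple pocket at (184,171) and the green units at (168,281) and (323,273) are look-alikes to leave alone. I'll check this in an enlarged crop.

```bash
cat > h.py <<'E'
import numpy as np,cv2
from scipy.spatial.transform import Rotation as R
from cell import r
def cam(n,s=None):
    c=r.calibration(n)
    if n=="wrist":
        s=s or r.state();T=np.eye(4);T[:3,:3]=R.from_rotvec(s['tcp_rot']).as_matrix();T[:3,3]=s['ee_pos']
        T=T@c['T_tool_cam'];Rw=T[:3,:3];o=T[:3,3]
    else:
        Rw=R.from_rotvec(c['rvec']).as_matrix().T;o=-Rw@c['tvec']
    return c,Rw,o
def ray(n,uv,z,C=None):
    c,Rw,o=C or cam(n)
    p=(np.array(uv,float)-[c['cx'],c['cy']])/[c['fx'],c['fy']];q=p.copy()
    for _ in range(10): q=p/(1+c['k1']*(q@q))
    d=Rw@np.array([*q,1]);return o+d*(z-o[2])/d[2]
def proj(P,C):
    c,Rw,o=C;v=Rw.T@(np.array(P,float)-o);q=v[:2]/v[2];q=q*(1+c['k1']*(q@q))
    return q*[c['fx'],c['fy']]+[c['cx'],c['cy']]
E
python3 - <<'E'
from h import *
im=cv2.imread("pics/top0.png")
cv2.imwrite("pics/crop.png",cv2.resize(im[130:260,175:320],None,fx=4.5,fy=4.5,interpolation=cv2.INTER_CUBIC))
for n,uv,z in [("u206",(206,231),45),("u250",(250,228),45),("u293",(293,224),45),("nest",(274,157),22)]: print(n,ray("top",uv,z).round(1))
E
```

```text
u206 [472.3  91.4  45. ]
u250 [466.8 -23.1  45. ]
u293 [ 464.1 -135.6   45. ]
nest [ 657. -112.   22.]
```

View pics/crop.png

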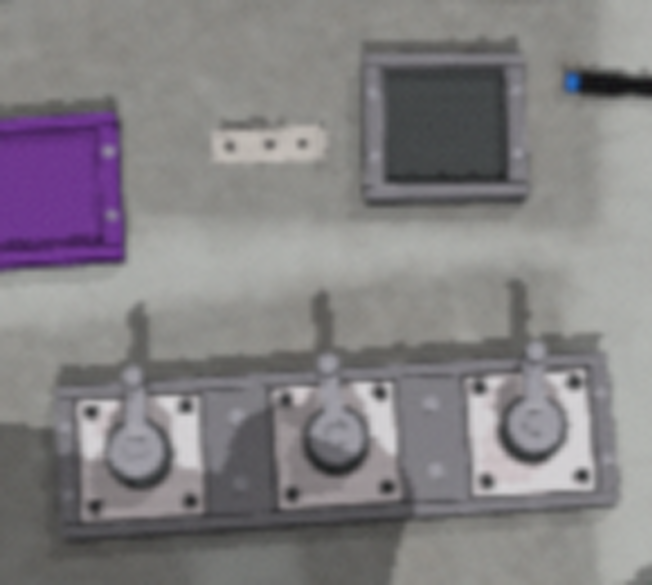

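The crop confirms the grey, empty nest at crop (445,128) and the three grey units in the rack. The purple pocket is the look-alike. The pins are at crop (132,375), (327,363) and (535,350), and I'll compute positions from the flange screws and corners.

Run:
```python
from h import *
C=cam("top")
P=lambda l,z:np.array([ray("top",(175+(u+.5)/4.5-.5,130+(v+.5)/4.5-.5),z,C)[:2] for u,v in l])
for n,l in dict(L=[(92,411),(186,405),(190,500),(96,506)],M=[(285,400),(379,393),(387,487),(292,494)],R=[(478,387),(574,382),(582,475),(487,481)]).items():
    p=P(l,22);d=(p[0]+p[1]-p[2]-p[3]);print(n,p.mean(0).round(1),"yaw",np.degrees(np.arctan2(d[1],d[0])).round(1))
print("pins",P([(132,375),(327,363),(535,350)],69).round(1))
p=P([(363,55),(523,52),(528,200),(365,200)],22);d=(p[0]+p[1]-p[2]-p[3]);e=p[0]+p[3]-p[1]-p[2]
print("nest",p.mean(0).round(1),np.degrees(np.arctan2(d[1],d[0])),np.degrees(np.arctan2(-e[0],e[1])))
p=P([(57,392),(603,355),(613,503),(68,535)],22);d=(p[0]+p[1]-p[2]-p[3]);e=p[0]+p[3]-p[1]-p[2]
print("rack",p.mean(0).round(1),np.degrees(np.arctan2(d[1],d[0])),np.degrees(np.arctan2(-e[0],e[1])))
s=r.state();print(R.from_rotvec(s['tcp_rot']).as_matrix().round(3))
```

```text
L [476.5  93. ] yaw -3.4
M [470.1 -21.6] yaw -2.3
R [ 463.9 -136.3] yaw -2.7
pins [[ 515.8   90.3]
 [ 509.6  -21. ]
 [ 503.2 -140. ]]
nest [ 655.3 -110.3] -6.0950920295446736 -6.151903814448369
rack [468.7 -21.3] -2.734772606458034 -3.070444711250041
[[-0.955  0.298 -0.001]
 [ 0.298  0.955 -0.001]
 [ 0.    -0.001 -1.   ]]
```

```bash
python3 -m pendant '[[[-0.038,-0.0205,0],[0,0,0]],[[-0.038,-0.0205,0],[0,0,0]],[[-0.038,-0.0205,0],[0,0,0]],[[-0.038,-0.0205,0],[0,0,0]],[[-0.038,-0.0205,0],[0,0,0]],[[-0.038,-0.0205,0],[0,0,0]],[[-0.038,-0.0205,0.0],[0,0,0]],[[-0.038,-0.0205,0.0],[0,0,0]]]' 1 20
python3 -m pendant '[[[-0.038,-0.0205,0.02],[0,0,0]],[[-0.038,-0.0205,0.02],[0,0,0]],[[-0.038,-0.0205,0.02],[0,0,0]],[[-0.038,-0.0205,0.03],[0,0,0]],[[0,0,0],[0,0,-7.1]],[[0,0,0],[0,0,-7.1]],[[0,0,0],[0,0,0]],[[0,0,0],[0,0,0]]]'
cat > st.py <<'E'
from h import *
s=r.state();M=R.from_rotvec(s['tcp_rot']).as_matrix()
print("t",round(s['time_s'],2),"p",s['ee_pos'].round(1),"yaw_y",np.degrees(np.arctan2(M[1,1],M[0,1])).round(2),"zax",M[:,2].round(4),"F",s['wrist_force'].round(2),"tau",s['torque'].round(3),"w",round(s['width'],1),"ff",s['finger_force'])
E
python3 st.py
python3 - <<'E'
from h import *
s=r.state();im=r.get_image("wrist");cv2.imwrite("pics/w1.png",im[:,:,::-1])
np.save("w1.npy",np.r_[s['ee_pos'],s['tcp_rot']])
E
```

```text
time_s: 0.9
ee_pos: [398.6, 252.4, 231.0]
tcp_rot: [-0.474, -3.105, 0.0]
wrist_force: [-0.1, 0.3, -1.1]
width: 0.0
finger_force: 0.0
time_s: 1.7
ee_pos: [516.8, 132.0, 142.6]
tcp_rot: [-0.091, -3.14, 0.0]
wrist_force: [0.7, -0.2, -0.3]
width: -0.4
finger_force: 0.0
t 1.7 p [516.8 132.  142.6] yaw_y 86.68 zax [-3.e-04  0.e+00 -1.e+00] F [ 0.71 -0.2  -0.33] tau [-0.043  0.03  -0.004] w -0.4 ff 0.0
```

View pics/w1.png

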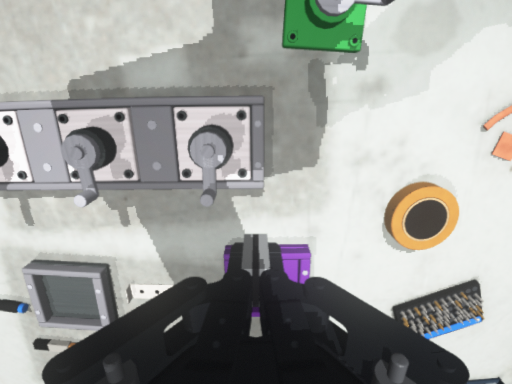

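The wrist view shows unit L, with its pin top near (207,200) and flange screws at (182,115), (241,114), (245,174) and (186,175). It also shows the nest at (68,293), with the fingers clear of everything.

Run:
```python
from h import *
a=np.load("w1.npy");C=cam("wrist",dict(ee_pos=a[:3],tcp_rot=a[3:]))
f=lambda uv,z:ray("wrist",uv,z,C)[:2].round(1)
print("pinL",f((207,200),69),"pinM",f((82,201),69))
print("L",np.mean([f(q,22) for q in [(182,115),(241,114),(246,174),(186,174)]],0),"M",np.mean([f(q,22) for q in [(65,117),(120,116),(126,173),(72,176)]],0))
print("nest",np.mean([f(q,22) for q in [(24,268),(108,264),(115,326),(33,329)]],0))
```

```text
pinL [512.5  89.9] pinM [507.2 -19.9]
L [473.575  92.9  ] M [467.2   -24.525]
nest [ 649.875 -107.475]
```

```bash
python3 -m pendant '[[[0,0,0.043],[0,0,0]],[[0,0,0.042],[0,0,0]],[[0.002,-0.01,0],[0,0,0]],[[0,0,0],[0,0,0]],[[0,0,0],[0,0,0]]]'; python3 st.py
python3 -m pendant '[[[0,-0.004,0],[0,0,0]],[[0,-0.004,0],[0,0,0]],[[0,-0.004,0],[0,0,0]]]'|grep force
python3 -m pendant '[[[0,-0.003,0],[0,0,0]],[[0,-0.003,0],[0,0,0]]]'|grep force
python3 -m pendant '[[[0,-0.003,0],[0,0,0]],[[0,-0.003,0],[0,0,0]]]'|grep force
python3 -m pendant '[[[0,-0.002,0],[0,0,0]],[[0,-0.002,0],[0,0,0]]]'|grep force
python3 st.py
python3 - <<'E'
from h import *
s=r.state();im=r.get_image("wrist");cv2.imwrite("pics/w2.png",im[:,:,::-1])
np.save("w2.npy",np.r_[s['ee_pos'],s['tcp_rot']])
E
```

```text
time_s: 2.25
ee_pos: [516.0, 122.0, 60.8]
tcp_rot: [0.088, 3.136, 0.001]
wrist_force: [-0.2, 0.6, 0.9]
width: 0.0
finger_force: 0.0
t 2.25 p [516.  122.   60.8] yaw_y 86.78 zax [ 4.5e-03  8.0e-04 -1.0e+00] F [-0.25  0.61  0.86] tau [-0.065  0.03  -0.031] w 0.0 ff 0.0
wrist_force: [0.7, 0.2, -0.4]
finger_force: 0.0
wrist_force: [0.3, 0.7, 1.2]
finger_force: 0.4
wrist_force: [0.2, 0.7, 1.0]
finger_force: 0.5
wrist_force: [-0.5, -0.0, 0.4]
finger_force: 0.5
t 3.15 p [512.7  93.9  57.6] yaw_y 86.85 zax [-5.e-04  2.e-04 -1.e+00] F [-0.46 -0.04  0.37] tau [ 0.097  0.067 -0.012] w -0.1 ff 0.45240252278745174
```

View pics/w2.png

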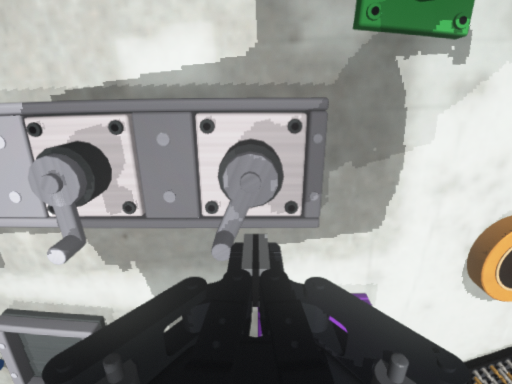

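The wrist view shows the crank of unit L turned clockwise, with its pin top near (221,252). The pad force of about 0.45 N suggests it is sound, so I'll compute its angle.

Run:
```python
from h import *
a=np.load("w2.npy");C=cam("wrist",dict(ee_pos=a[:3],tcp_rot=a[3:]))
f=lambda uv,z:ray("wrist",uv,z,C)[:2]
p=f((221,253),69);c=np.mean([f(q,22) for q in [(208,126),(294,126),(292,207),(210,208)]],0)
print(p,c,np.degrees(np.arctan2(*(p-c)[::-1]))+3.1, np.linalg.norm(p-c))
```

```text
[508.90050625  74.03613808] [473.57334934  92.12459798] -24.013674321237787 39.688794355959345
```

```bash
python3 -m pendant '[[[0,0.006,0],[0,0,0]],[[0,0,-0.035],[0,0,0]],[[-0.0015,-0.044,0],[0,0,0]],[[-0.0015,-0.044,0],[0,0,0]],[[0,0,0],[0,0,0]],[[0,0,0.035],[0,0,0]],[[0,0,0],[0,0,0]],[[0,0,0],[0,0,0]]]'
python3 -m pendant '[[[0,-0.003,0],[0,0,0]],[[0,-0.003,0],[0,0,0]],[[0,-0.003,0],[0,0,0]]]'|grep -E 'force|pos'
python3 -m pendant '[[[0,-0.002,0],[0,0,0]],[[0,-0.002,0],[0,0,0]],[[0,-0.002,0],[0,0,0]]]'|grep -E 'force|pos'
python3 -m pendant '[[[0,-0.002,0],[0,0,0]],[[0,-0.002,0],[0,0,0]],[[0,-0.002,0],[0,0,0]]]'|grep -E 'force|pos'
```

```text
time_s: 4.0
ee_pos: [510.9, 12.6, 57.5]
tcp_rot: [-0.085, -3.138, -0.0]
wrist_force: [-0.3, 0.1, 1.2]
width: 0.1
finger_force: 0.0
ee_pos: [511.4, 2.9, 58.8]
wrist_force: [-0.3, 0.8, -0.0]
finger_force: 0.0
ee_pos: [510.6, -3.1, 57.8]
wrist_force: [0.9, 2.0, -0.3]
finger_force: 0.8
ee_pos: [510.5, -8.8, 58.0]
wrist_force: [1.1, 2.2, 0.6]
finger_force: 1.5
```

```bash
python3 -m pendant '[[[0,-0.002,0],[0,0,0]],[[0,-0.002,0],[0,0,0]]]'|grep -E 'force|pos'
python3 -m pendant '[[[0,-0.002,0],[0,0,0]],[[0,0,0],[0,0,0]]]'|grep -E 'force|pos'
python3 -m pendant '[[[0,0,0],[0,0,0]]]'|grep -E 'force|pos'
python3 - <<'E'
from h import *
s=r.state();im=r.get_image("wrist");cv2.imwrite("pics/w3.png",im[:,:,::-1])
np.save("w3.npy",np.r_[s['ee_pos'],s['tcp_rot']])
E
```

```text
ee_pos: [510.2, -12.9, 57.9]
wrist_force: [1.5, 3.4, 1.0]
finger_force: 1.7
ee_pos: [510.0, -15.1, 57.9]
wrist_force: [0.7, 2.0, 1.0]
finger_force: 1.5
ee_pos: [509.9, -15.1, 57.9]
wrist_force: [1.2, 2.2, 2.0]
finger_force: 1.4
```

View pics/w3.png

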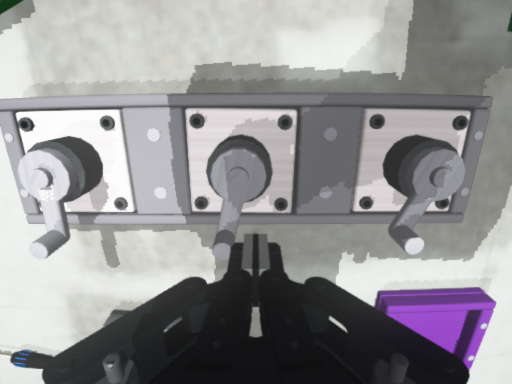

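The wrist view shows unit M turned, with its pin at about (221,251). It pushed back with about 2 to 3 N, well above L. The R pin is at (40,249) and still to be tried.

Run:
```python
from h import *
a=np.load("w3.npy");C=cam("wrist",dict(ee_pos=a[:3],tcp_rot=a[3:]))
f=lambda uv,z:ray("wrist",uv,z,C)[:2]
for p,q4 in [((221,251),[(197,121),(285,122),(281,204),(202,203)]),((414,243),[(377,121),(460,122),(443,203),(364,203)]),((41,249),[(27,124),(108,123),(121,204),(44,206)])]:
    p=f(p,69);c=np.mean([f(q,22) for q in q4],0)
    print(p,c,np.degrees(np.arctan2(*(p-c)[::-1]))+3.1, np.linalg.norm(p-c))
```

```text
[505.01702243 -34.92577853] [467.60934498 -23.30140772] -14.16254143358089 39.172188207863265
[506.39177758  72.88421927] [473.42631944  92.57462591] -27.750049458228826 38.39835340073738
[ 499.30626879 -138.85718643] [ 462.04509032 -138.38294245] 2.370803745346698 37.2641963347457
```

```bash
python3 -m pendant '[[[0,-0.002,0],[0,0,0]],[[0,0,0],[0,0,0]]]'|grep -E 'force|pos'
python3 -m pendant '[[[0,0.006,0],[0,0,0]],[[0,0,-0.035],[0,0,0]],[[0,-0.047,0],[0,0,0]],[[0,-0.047,0],[0,0,0]],[[0,0,0],[0,0,0]],[[0,0,0.035],[0,0,0]],[[0,0,0],[0,0,0]],[[0,0,0],[0,0,0]]]'
python3 -m pendant '[[[0,-0.004,0],[0,0,0]],[[0,-0.004,0],[0,0,0]],[[0,-0.003,0],[0,0,0]]]'|grep -E 'force|pos'
python3 -m pendant '[[[0,-0.002,0],[0,0,0]],[[0,-0.002,0],[0,0,0]],[[0,-0.002,0],[0,0,0]]]'|grep -E 'force|pos'
python3 -m pendant '[[[0,-0.002,0],[0,0,0]],[[0,-0.002,0],[0,0,0]],[[0,-0.002,0],[0,0,0]]]'|grep -E 'force|pos'
```

```text
ee_pos: [509.7, -17.0, 57.8]
wrist_force: [1.0, 3.8, 1.4]
finger_force: 1.9
time_s: 6.45
ee_pos: [504.2, -104.2, 57.3]
tcp_rot: [-0.086, -3.138, -0.001]
wrist_force: [0.1, 0.5, 0.1]
width: -0.4
finger_force: 0.0
ee_pos: [504.9, -116.2, 58.8]
wrist_force: [-0.6, -0.1, 0.3]
finger_force: 0.0
ee_pos: [504.0, -122.0, 57.8]
wrist_force: [0.3, -0.7, -0.2]
finger_force: 0.1
ee_pos: [503.7, -127.9, 57.8]
wrist_force: [0.7, -0.5, -0.1]
finger_force: 0.2
```

```bash
python3 -m pendant '[[[0,-0.002,0],[0,0,0]],[[0,-0.002,0],[0,0,0]],[[0,-0.002,0],[0,0,0]],[[0,-0.001,0],[0,0,0]],[[0,0,0],[0,0,0]]]'|grep -E 'force|pos'
python3 -m pendant '[[[0,0.006,0],[0,0,0]],[[0,0,-0.035],[0,0,0]],[[0.02,0.045,-0.03],[0,0,0]],[[0.02,0.045,-0.02],[0,0,0]],[[0,0.011,0],[0,0,0]],[[0,0,0],[0,0,0]],[[0,0,0],[0,0,0]]]' 0
python3 - <<'E'
from h import *
s=r.state();im=r.get_image("wrist");cv2.imwrite("pics/w4.png",im[:,:,::-1])
np.save("w4.npy",np.r_[s['ee_pos'],s['tcp_rot']])
E
python3 st.py
```

```text
ee_pos: [503.3, -134.9, 57.7]
wrist_force: [0.4, 0.0, 0.1]
finger_force: 0.0
time_s: 8.55
ee_pos: [472.5, -34.9, 136.8]
tcp_rot: [-0.086, -3.139, 0.0]
wrist_force: [0.6, -0.0, -0.7]
width: 85.4
finger_force: 0.0
t 8.6 p [472.4 -35.2 136.6] yaw_y 86.82 zax [-1.6e-03 -1.0e-04 -1.0e+00] F [-0.4   0.24 -1.14] tau [0.019 0.012 0.012] w 85.3 ff 0.0
```

View pics/w4.png

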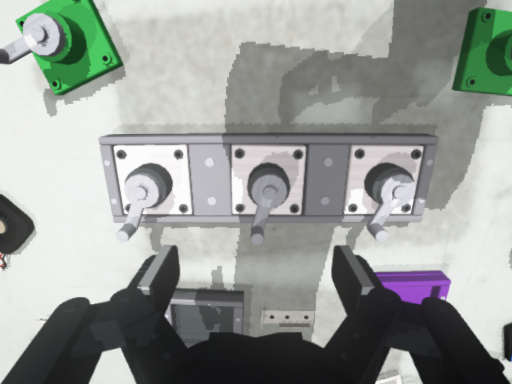

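The wrist view shows all three cranks turned the same way, with pins at (125,235), (257,239) and (381,234), and the open gripper near M. The pushes gave L about 0.45 N, M about 2 to 4 N and R about 0.2 N, so M binds. I'll check the angles and M's centre.

Run:
```python
from h import *
a=np.load("w4.npy");C=cam("wrist",dict(ee_pos=a[:3],tcp_rot=a[3:]))
f=lambda uv,z:ray("wrist",uv,z,C)[:2]
for n,p,q4 in [("R",(125,235),[(121,154),(179,154),(181,210),(126,210)]),("M",(257,239),[(239,153),(299,153),(295,209),(239,209)]),("L",(381,234),[(355,154),(416,154),(409,209),(352,208)])]:
    p=f(p,69);c=np.mean([f(q,22) for q in q4],0)
    print(n,p,c,np.degrees(np.arctan2(*(p-c)[::-1]))+3.1, np.linalg.norm(p-c))
```

```text
R [ 495.05304428 -152.03143744] [ 462.33258581 -139.28974197] -18.176469169419647 35.11380363425778
M [504.73144448 -36.20838901] [467.66065104 -23.12279694] -16.342484775389664 39.31254820656834
L [506.16306727  72.64346988] [474.01596721  92.28236856] -28.321063316916188 37.67124080363454
```

```bash
python3 -m pendant '[[[0.005,0.0122,0.03],[0,0,0]],[[0,0,0.03],[0,0,0]],[[0,0,0.025],[0,0,0]],[[0,0,0.016],[0,0,0]],[[0,0,0.011],[0,0,0]],[[0,0,0.002],[0,0,0]],[[0,0,0],[0,0,0]],[[0,0,0],[0,0,0]]]'; python3 st.py
python3 -m pendant '[[[0,0,0],[0,0,0]],[[0,0,0],[0,0,0]],[[0,0,0],[0,0,0]],[[0,0,0],[0,0,0]],[[0,0,0],[0,0,0]],[[0,0,0],[0,0,0]]]' 0.85 40; python3 st.py
```

```text
time_s: 9.4
ee_pos: [469.0, -22.4, 24.5]
tcp_rot: [0.087, 3.139, -0.0]
wrist_force: [-0.5, 0.8, -0.6]
width: 85.5
finger_force: 0.0
t 9.4 p [469.  -22.4  24.5] yaw_y 86.83 zax [ 1.6e-03 -1.0e-04 -1.0e+00] F [-0.5   0.8  -0.61] tau [-0.049 -0.016 -0.034] w 85.5 ff 0.0
time_s: 10.0
ee_pos: [468.6, -22.3, 24.2]
tcp_rot: [0.086, 3.14, -0.001]
wrist_force: [-2.3, -1.4, 5.6]
width: 38.7
finger_force: 40.5
t 10.0 p [468.6 -22.3  24.2] yaw_y 86.85 zax [ 9.e-04 -4.e-04 -1.e+00] F [-2.27 -1.39  5.56] tau [-0.214  0.281  0.002] w 38.7 ff 40.450785756111145
```

```bash
python3 -m pendant '[[[0,0,-0.004],[0,0,0]],[[0,0,-0.006],[0,0,0]],[[0,0,-0.01],[0,0,0]],[[0,0,-0.02],[0,0,0]],[[0,0,-0.025],[0,0,0]],[[0,0,-0.02],[0,0,0]],[[0,0,0],[0,0,0]]]'; python3 st.py
python3 -m pendant '[[[-0.03,0.0,0],[0,0,0]],[[-0.04,0,0],[0,0,0]],[[-0.04,0.01,0],[0,0,0]],[[-0.02,0.02,0],[0,0,0]],[[0,0,0],[0,0,0]],[[0,0,0],[0,0,0]]]'; python3 st.py
python3 - <<'E'
from h import *
s=r.state();im=r.get_image("wrist");cv2.imwrite("pics/w5.png",im[:,:,::-1])
np.save("w5.npy",np.r_[s['ee_pos'],s['tcp_rot']])
t=r.get_image("top");cv2.imwrite("pics/t5.png",t[:,:,::-1])
cv2.imwrite("pics/w5c.png",cv2.resize(im[130:384,0:400,::-1],None,fx=2,fy=2,interpolation=cv2.INTER_CUBIC))
E
```

```text
time_s: 10.7
ee_pos: [469.7, -22.2, 111.8]
tcp_rot: [0.086, 3.135, -0.001]
wrist_force: [0.7, 0.1, -6.9]
width: 38.7
finger_force: 41.6
t 10.7 p [469.7 -22.2 111.8] yaw_y 86.85 zax [ 5.4e-03 -5.0e-04 -1.0e+00] F [ 0.75  0.06 -6.89] tau [ 0.013 -0.055  0.045] w 38.7 ff 41.643345952034
time_s: 11.3
ee_pos: [598.8, 1.1, 106.3]
tcp_rot: [-0.085, -3.136, -0.0]
wrist_force: [-0.9, -0.6, -6.8]
width: 38.6
finger_force: 41.9
t 11.3 p [598.8   1.1 106.3] yaw_y 86.9 zax [-4.e-03  2.e-04 -1.e+00] F [-0.89 -0.6  -6.84] tau [-0.021  0.028 -0.034] w 38.6 ff 41.855281591415405
```

View pics/w5c.png

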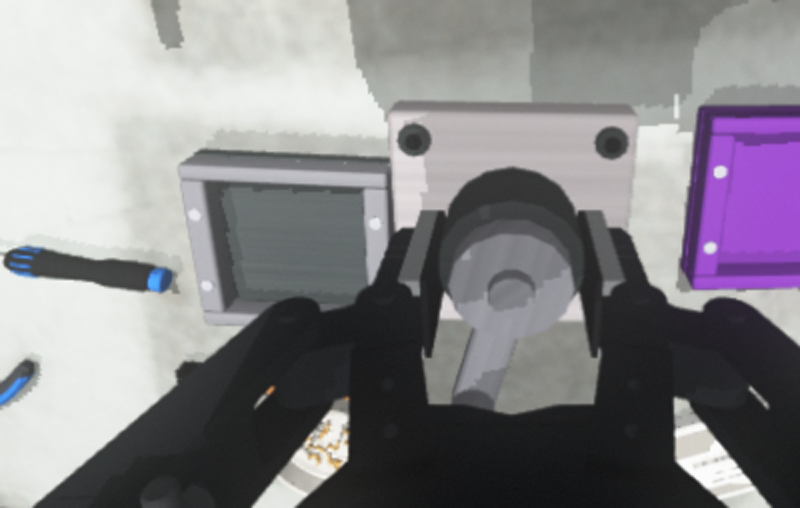

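The wrist crop shows the unit hanging upright in the pads. The nest's rim screws are at crop (195,215), (207,286) and (375,223), and the unit's near flange screws are at (414,139) and (612,142).

Run:
```python
from h import *
a=np.load("w5.npy");C=cam("wrist",dict(ee_pos=a[:3],tcp_rot=a[3:]))
f=lambda uv,z:ray("wrist",((uv[0]+.5)/2-.5,130+(uv[1]+.5)/2-.5),z,C)[:2]
A,B,D=[f(q,22) for q in [(195,215),(207,286),(375,223)]]
print("nest c",(B+D)/2,"yaws",np.degrees(np.arctan2(*(B-A)[::-1])),np.degrees(np.arctan2(-(D-A)[0],(D-A)[1])),np.linalg.norm(B-A),np.linalg.norm(D-A))
zf=a[2]-2.2
E,F=[f(q,zf) for q in [(414,139),(612,142)]]
M_=R.from_rotvec(a[3:]).as_matrix()[:2,:2]
d=np.linalg.norm(F-E);yaw=np.arctan2(-(F-E)[0],(F-E)[1]);c=(E+F)/2+d/2*np.array([np.cos(yaw),np.sin(yaw)])
print("unit c",c,"yaw",np.degrees(yaw),"screw spacing",d,"c-tcp",c-a[:2])
C=cam("top");P=lambda q:ray("top",(175+(q[0]+.5)/4.5-.5,130+(q[1]+.5)/4.5-.5),22,C)[:2]
n=[P(q) for q in [(373,92),(375,155),(517,90),(519,155)]];print("top nest screws",np.mean(n,0))
im=cv2.imread("pics/t5.png");cv2.imwrite("pics/t5c.png",cv2.resize(im[110:240,180:340],None,fx=5,fy=4.5,interpolation=cv2.INTER_CUBIC))
```

```text
nest c [ 654.82433506 -112.16914355] yaws -5.922800589954518 -5.419705553159242 40.33207412932366 86.93549019495754
unit c [5.98043776e+02 1.87083449e-01] yaw -4.011174442021662 screw spacing 56.55735688094935 c-tcp [-0.7827782  -0.86398674]
top nest screws [ 657.30754456 -111.29858085]
```

```bash
python3 -m pendant '[[[-0.0155,-0.027,0],[0,0,0]],[[-0.0155,-0.027,0],[0,0,0]],[[-0.0155,-0.027,0.01],[0,0,0]],[[-0.0157,-0.0285,0.015],[0,0,2.5]],[[0,0,0.015],[0,0,0]],[[0,0,0],[0,0,0]],[[0,0,0],[0,0,0]]]'; python3 st.py
python3 - <<'E'
from h import *
s=r.state();im=r.get_image("wrist");cv2.imwrite("pics/w6.png",im[:,:,::-1])
np.save("w6.npy",np.r_[s['ee_pos'],s['tcp_rot']])
cv2.imwrite("pics/w6c.png",cv2.resize(im[150:350,130:380,::-1],None,fx=3,fy=3,interpolation=cv2.INTER_CUBIC))
E
```

```text
time_s: 12.1
ee_pos: [655.1, -111.7, 68.4]
tcp_rot: [-0.154, -3.136, -0.001]
wrist_force: [0.3, 0.7, -6.2]
width: 38.0
finger_force: 42.2
t 12.1 p [ 655.1 -111.7   68.4] yaw_y 84.37 zax [-1.3e-03  7.0e-04 -1.0e+00] F [ 0.34  0.67 -6.2 ] tau [-0.051  0.001  0.004] w 38.0 ff 42.16881573200226
```

View pics/w6c.png

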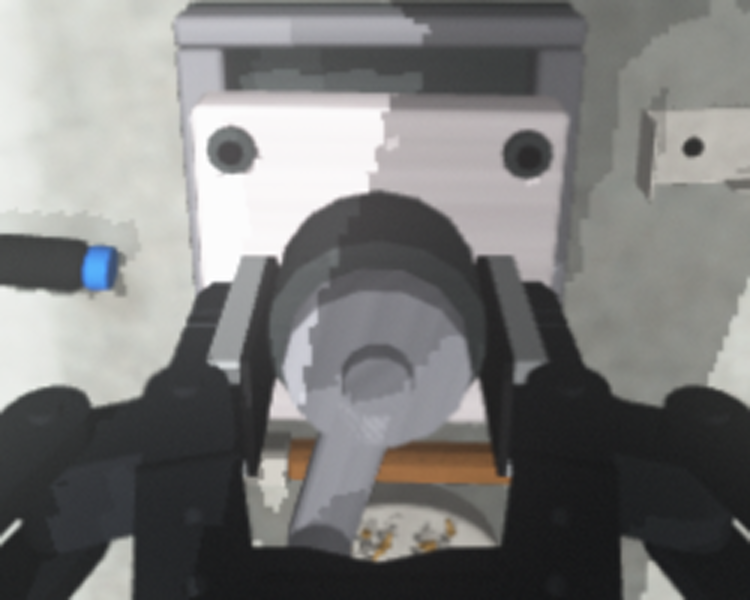

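The wrist crop shows the unit over the nest. The nest's near rim runs from about (176,18) to (584,17), its inner edge is near row 46, and the flange screws are at (232,152) and (527,155).

Run:
```python
from h import *
a=np.load("w6.npy");C=cam("wrist",dict(ee_pos=a[:3],tcp_rot=a[3:]))
f=lambda uv,z:ray("wrist",(130+(uv[0]+.5)/3-.5,150+(uv[1]+.5)/3-.5),z,C)[:2]
def rep(n,p,q,z,h):
    E,F=f(p,z),f(q,z);yaw=np.arctan2(-(F-E)[0],(F-E)[1]);w=np.linalg.norm(F-E)
    c=(E+F)/2+h*np.array([np.cos(yaw),np.sin(yaw)]);print(n,"c",c.round(1),"yaw",np.degrees(yaw).round(2),"w",w.round(1))
zf=a[2]-2.2
rep("nest outer",(176,18),(584,17),22,45.5)
rep("nest inner",(222,46),(536,46),22,37.5)
rep("flange screws",(232,152),(527,155),zf,28)
rep("flange edge",(194,103),(572,107),zf,36)
```

```text
nest outer c [ 654.7 -111.8] yaw -5.49 w 96.1
nest inner c [ 653.6 -112. ] yaw -5.63 w 74.7
flange screws c [ 654.5 -112.4] yaw -6.25 w 56.2
flange edge c [ 652.9 -111.7] yaw -6.26 w 70.6
```

Unit and nest agree to within 1 mm and 0.6°, so I'll lower it.

```bash
python3 -m pendant '[[[0,0,0.01],[0,0,0]],[[0,0,0.01],[0,0,0]],[[0,0,0.004],[0,0,0]],[[0,0,0.003],[0,0,0]],[[0,0,0.002],[0,0,0]],[[0,0,0.002],[0,0,0]],[[0,0,0],[0,0,0]]]'|grep -E 'pos|wrist'
python3 -m pendant '[[[0,0,0.002],[0,0,0]],[[0,0,0.002],[0,0,0]],[[0,0,0],[0,0,0]]]'|grep -E 'pos|wrist'
python3 -m pendant '[[[0,0,0.002],[0,0,0]],[[0,0,0.001],[0,0,0]],[[0,0,0],[0,0,0]]]'|grep -E 'pos|wrist'
```

```text
ee_pos: [655.8, -112.1, 37.5]
wrist_force: [-0.4, -0.6, -6.3]
ee_pos: [655.6, -112.0, 33.2]
wrist_force: [0.4, 0.2, -6.4]
ee_pos: [655.7, -112.0, 30.3]
wrist_force: [-0.1, 0.5, -7.1]
```

```bash
python3 -m pendant '[[[0,0,0.002],[0,0,0]],[[0,0,0.001],[0,0,0]],[[0,0,0],[0,0,0]]]'|grep -E 'pos|wrist'
python3 -m pendant '[[[0,0,0.001],[0,0,0]],[[0,0,0.001],[0,0,0]],[[0,0,0],[0,0,0]]]'|grep -E 'pos|wrist'
python3 -m pendant '[[[0,0,0.0005],[0,0,0]],[[0,0,0.0005],[0,0,0]],[[0,0,0],[0,0,0]]]'|grep -E 'pos|wrist'
```

```text
ee_pos: [655.7, -112.0, 27.3]
wrist_force: [0.4, 0.5, -7.3]
ee_pos: [655.8, -112.0, 25.4]
wrist_force: [0.7, -0.3, -6.1]
ee_pos: [655.8, -112.0, 24.5]
wrist_force: [0.7, 1.0, -6.4]
```

```bash
python3 -m pendant '[[[0,0,0.0005],[0,0,0]],[[0,0,0],[0,0,0]]]'|grep -E 'pos|wrist'
python3 -m pendant '[[[0,0,0.0005],[0,0,0]],[[0,0,0],[0,0,0]]]'|grep -E 'pos|wrist'
python3 -m pendant '[[[0,0,0.0005],[0,0,0]],[[0,0,0],[0,0,0]]]'|grep -E 'pos|wrist'
```

```text
ee_pos: [655.9, -112.0, 24.3]
wrist_force: [-0.3, 1.4, -5.2]
ee_pos: [655.9, -112.0, 24.3]
wrist_force: [-2.9, 1.7, -0.5]
ee_pos: [656.0, -112.1, 24.3]
wrist_force: [-4.6, 2.2, 2.3]
```

It touched the floor at TCP z 24.3, matching the rack seat. Now I'll open and go up.

```bash
python3 -m pendant '[[[0,0,0],[0,0,0]],[[0,0,0],[0,0,0]],[[0,0,0],[0,0,0]],[[0,0,0],[0,0,0]],[[0,0,0],[0,0,0]],[[0,0,0],[0,0,0]]]' 0; python3 -m pendant '[[[0,0,-0.02],[0,0,0]],[[0,0,-0.03],[0,0,0]],[[0,0,-0.04],[0,0,0]],[[0.03,0,-0.03],[0,0,0]],[[0.04,0,0],[0,0,0]],[[0.045,0,0],[0,0,0]],[[0.045,0,0],[0,0,0]],[[0,0,0],[0,0,0]]]'
python3 - <<'E'
from h import *
s=r.state();im=r.get_image("wrist");cv2.imwrite("pics/w7.png",im[:,:,::-1])
t=r.get_image("scene")
np.save("w7.npy",np.r_[s['ee_pos'],s['tcp_rot']])
cv2.imwrite("pics/w7c.png",np.hstack([im[:,:,::-1],cv2.resize(t[150:260,170:360,::-1],(288,384))]))
E
```

```text
time_s: 15.55
ee_pos: [655.9, -112.1, 23.1]
tcp_rot: [0.155, 3.138, 0.0]
wrist_force: [0.5, 0.4, -0.1]
width: 85.3
finger_force: 0.0
time_s: 16.35
ee_pos: [491.2, -95.3, 141.1]
tcp_rot: [-0.155, -3.132, -0.002]
wrist_force: [0.1, 0.5, 0.6]
width: 85.2
finger_force: 0.0
```

View pics/w7c.png

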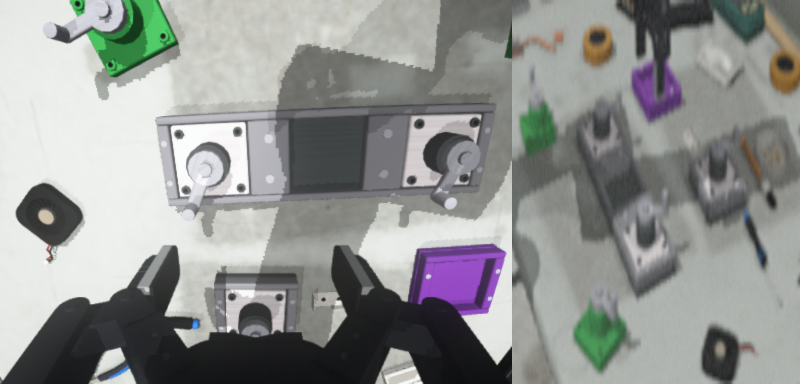

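The picture shows the unit seated flat in the grey nest at (258,305). The two sound units are still in the rack at (208,160) and (445,155), the bystanders are undisturbed and the gripper is clear.

```bash
python3 -c "
from cell import r
print(r.sign_off())"
```

```text
the job is handed in; nothing more can be done
None
```

The middle unit was the one that binds (about 2–4 N at the pin, against under 1 N for the other two); it now stands seated in the reject nest, the two sound units are still in the rack, and the job is handed in with the gripper clear, with no verdict returned.

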